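# Find the socket that fits the tool-rest clamp nut of the lathe

### The arm

A 6-joint arm with a two-finger parallel gripper is mounted at the origin on the work surface. World frame = base frame: x ahead of the robot, y to its left, z up, the work surface at z = 0. Lengths are in m, angles in rad, forces in N, time in s.
With the tool pointing down it reaches from about 0.25 to 0.775 m from the base axis. Payload 4 kg.
Tool frame: the origin (TCP) lies on the centre line of the jaws, within the pads' length; the fingertips stand 14 mm ahead of it and the grasp point (between the pads) lies 5 mm behind it (robot.tcp_to_tips is the distance from the TCP to the fingertips, in m); z points along the fingers, y is the line along which they close (so a half turn about z gives the same grasp; the last joint's range is limited). The gripper opens to 94 mm and grips with 3 to 60 N. Pads are 16 mm wide; open, the fingers measure 119 mm over their backs; the gripper's body (75 mm by 177 mm) begins 78 mm behind the grasp point.
Start: joints at [-1.446, 0.087, 1.371, -0, 1.684, -0.103], TCP at [0.124, -0.536, 0.194] pointing down, gripper open.
Joint ranges: [-3.1, 3.1], [-0.76, 2.03], [0.27, 2.55], [-1.08, 4.22], [0.17, 2.65], [-2.57, 2.57]. Speed limits (rad/s): [2.79, 2.79, 3.14, 3.14, 3.14, 3.14].

### API

Orientations are given as [roll, pitch, yaw] about the fixed x, y, z axes, in that order (R = Rz(yaw) Ry(pitch) Rx(roll)).
In Python, from bench import robot gives the robot as it stands.
- The arm moves only by the tool carry_out, never from a script. Its argument "increments" is a list of rows, each a list of 3 entries, a list of its own where there are three numbers: the closure in counts, from 0 (fully open) to 255 (shut), then the shift along the tool's x, y, z in mm, then the turn about the tool's z in degrees. In form: [[fingers, [dx, dy, dz], twist], ...]. A call has 1 to 8 rows; each row shifts and turns the commanded pose from where the row before left it, along the tool's axes as they then stand; what a row does not reach is not made up. A row lasts 1/10 s, in which the tool goes at most 50 mm and 8.59 degrees, less where a joint would pass 70% of its speed; a pose out of reach is approached as far as the arm can. A call with a gripper value outside its range is refused whole. The fingers move at their own pace and stop on an object; the grip force is fixed at half the most. Time passes only in rows, so rows that do not move let the fingers close. It gives the time, the measured TCP pose, the force, the opening and the grip force at its end, in the units of the state.
- robot.get_obs(): the state, without advancing time (a new reading comes with each control period).
- robot.snapshot(name): name is "side" or "top" or "wrist"; returns the picture (420x560x3 uint8, blue, green, red); there is no depth.
- robot.get_calibration(name): a dict with "vfov" (degrees; the focal length in pixels is half the picture's height over the tangent of half this angle, whatever the lens; pixels are square), "cx", "cy" (the principal point, pixels), "T" (4x4, takes a point from camera to world coordinates). Camera axes: x right, y down, z forward; pixel columns grow to the right and rows downward; lengths in m; the calibration is good to about 2 mm. A picture is of the moment at which its call begins: read the wrist's pose just before it. get_calibration takes no time and is no camera call; for the wrist camera it gives the pose at the moment of the call.
- robot.close_job(): hands the job in; it is judged then, once.
The state is a dict: "time": time; "joint_positions": joint angles; "qvel": joint speeds; "joint_torque": joint torques, N m; "tool_pos": TCP position; "ee_rot": TCP orientation; "wrist_force": force on the tool from outside, world axes, zero at the start; "wrist_torque": the same for the moment, N m; "width": finger opening in m; "finger_force": force on a finger pad.
Only numpy, scipy, OpenCV 4.12 (cv2) and the standard library are available. Lean on these libraries where they do the work, as an engineer would, in place of code of your own. Each camera call takes 0.05 s, during which the arm holds its last target. There are 200 camera calls.

### The job

Find the deep socket in the tray that fits the hex nut clamping the lathe's tool rest (the nut on the banjo that carries the rest), trying the sockets on the nut as needed: the right one is the smallest that goes all the way on, since a larger one only hangs loosely round it. Any socket that does not fit stands upright in the tray again, and the other things on the bench stay where they are. Finish while holding the right socket: it sits fully home on the nut, down on the washer, and you keep your grip on it there, ready for the ratchet.

Things in the scene. Friction and masses are not known exactly. Their poses are not given: they have to be found in the camera images.
- socket_small_center (a point): centre of the smallest of three bare-steel deep sockets (for a 21 mm nut), about 220 g, 82 mm tall, mouth down in the tray at first. Up from the mouth: round barrel 32 mm across, 41 mm high; shoulder; from 46 to 82 mm a solid hexagonal drive end 26 mm across flats, to grip. The hexagon inside is 40 mm deep, its flats parallel to the drive end's, 1.4 mm play. z: axis, up; x: square to a flat
- socket_medium_center (a point): centre of the middle-sized of three bare-steel deep sockets (for a 24 mm nut), about 280 g, 82 mm tall, mouth down in the tray at first. Up from the mouth: round barrel 36 mm across, 41 mm high; shoulder; from 46 to 82 mm a solid hexagonal drive end 28 mm across flats, to grip. The hexagon inside is 40 mm deep, its flats parallel to the drive end's, 1.4 mm play. z: axis, up; x: square to a flat
- socket_large_center (a point): centre of the largest of three bare-steel deep sockets (for a 27 mm nut), about 340 g, 82 mm tall, mouth down in the tray at first. Up from the mouth: round barrel 40 mm across, 41 mm high; shoulder; from 46 to 82 mm a solid hexagonal drive end 30 mm across flats, to grip. The hexagon inside is 40 mm deep, its flats parallel to the drive end's, 1.4 mm play. z: axis, up; x: square to a flat
- clamp_point (a point): washer's top on the tool rest's banjo (grey cast foot across the lathe's two steel ways), 131 mm above the bench, under its nut. z up; the rest's post is 150 mm along -x, the rest a steel bar 190 mm long, its top 96 mm above this point. A socket fully home has its mouth here, its centre 41 mm above; one too small stops on the nut, its mouth over 7 mm above here. The two spare banjos, 120 mm or more off to either side, carry no rest
- nut_p_seat (a point): centre of the washer (48 mm) under a hex nut, at the washer's top; nut, washer and bolt are fixed. The nut is 13 to 16 mm high, chamfered; the bolt ends 30 mm above this point. z up; x square to a flat (repeats every 60 degrees). The nuts are 21, 24 and 27 mm across flats in no stated order, shuffled over the three banjos: the one whose seat lies at clamp_point is the tool rest's nut
- nut_q_seat (a point): as nut_p_seat, for another of the three nuts
- nut_r_seat (a point): as nut_p_seat, for another of the three nuts
- tray: shallow plywood tray fixed to the bench between the robot and the lathe, 110 mm (x) by 300 mm (y), rim 16 mm high, walls and floor 6 mm thick; origin at the centre of its underside, on the bench. The sockets start in a row along its y axis, about 85 mm apart, in any order
- blank_center (a point): bystander: loose octagonal wooden turning blank, 112 mm across and 75 mm tall, standing on the bench; point at its centre
- abrasive_roll_center (a point): bystander: loose brown roll of abrasive belt, 68 mm in diameter and 45 mm tall; point at its centre
- gouge_center (a point): bystander: loose turning gouge lying on the bench, wooden handle 250 mm long along -x of this point, 33 mm thick, steel shaft 210 mm along +x; point at the ferrule, 16 mm above the bench

How it is judged:
By the outcome, as a careful person would: the job done as asked, in the order asked, and still so for the second after the job is handed in, while the arm keeps its last pose, push and grip.
It also fails if it takes over 72 s, if anything falls off the work surface, if the arm or the gripper's body presses on something with over 40 N, if the wrist force passes 120 N, or if a joint passes its speed limit or range.

## Working session

There is one attempt and no reset: what is moved stays moved. The work goes in short steps, Python scripts to look and compute and a tool call to move; the robot and the scene stay as the last step left them, time stands still between calls to the robot, and variables do not carry over. Pictures are saved under pics/ and viewed, at most 10 in all, crops included, and the job is handed in when it is done.

Besides the shell and the picture viewer there is one more tool, called after "Request:" as a command line: name --argument value ..., lists and objects as JSON in quotes. carry_out: Moves the arm, as the interface text tells. Its arguments: {"type":"object","properties":{"increments":{"type":"array","items":{"type":"array"}}},"required":["increments"]}

```bash
mkdir -p pics; ls; cat > h.py <<'E'
import numpy as np, cv2
from bench import robot
def K(n):
    c=robot.get_calibration(n); f=210/np.tan(np.radians(c['vfov'])/2); return f,c['cx'],c['cy'],np.array(c['T'])
def ray(n,u,v,z,k=None):
    f,cx,cy,T=k or K(n); d=T[:3,:3]@np.array([(u-cx)/f,(v-cy)/f,1]); o=T[:3,3]
    return (o+d*(z-o[2])/d[2])
def proj(n,p,k=None):
    f,cx,cy,T=k or K(n); q=T[:3,:3].T@(np.array(p)-T[:3,3]); return f*q[0]/q[2]+cx,f*q[1]/q[2]+cy
E
python3 - <<'E'
from h import *
for n in('top','side'):
    cv2.imwrite(f'pics/{n}0.png',robot.snapshot(n)); k=K(n); print(n,k[0],k[1:3],k[3].round(3).tolist())
k=K('wrist');print(k[0],k[3].round(3).tolist())
o=robot.get_obs();print(o['tool_pos'],o['ee_rot'],o['time'],robot.tcp_to_tips)
E
```

```text
pics
top 467.8973542636329 (274.2860901585066, 208.8788301139578) [[-0.006, -0.991, 0.137, 0.313], [-1.0, 0.006, 0.001, -0.031], [-0.001, -0.137, -0.991, 1.541], [0.0, 0.0, 0.0, 1.0]]
side 416.50669870845786 (280.1082880434125, 209.8426267528405) [[0.788, -0.473, 0.395, 0.01], [-0.616, -0.612, 0.496, -0.6], [0.007, -0.634, -0.773, 1.029], [0.0, 0.0, 0.0, 1.0]]
357.1406649104946 [[0.225, -0.944, -0.242, 0.193], [-0.974, -0.219, -0.054, -0.52], [-0.002, 0.248, -0.969, 0.384], [0.0, 0.0, 0.0, 1.0]]
[ 0.12416675 -0.53526193  0.19301755] [-3.13959790e+00 -2.13039307e-04  2.27846691e-01] 0.1 0.014
```

View pics/top0.png

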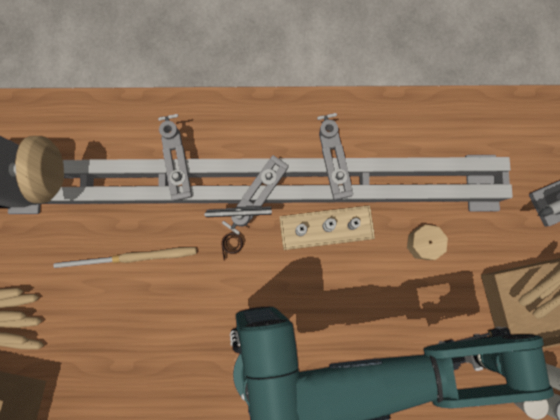

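View pics/side0.png

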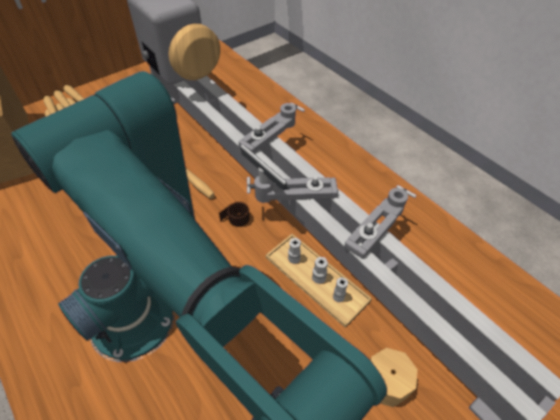

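The top view shows the tool-rest banjo in the centre with its nut near (268,175), and the sockets at (301,229), (330,224) and (355,223). The spare nuts are near (177,177) and (340,176). The blank is at (430,242), the roll at (233,243), and the bar is centred near (238,212). The side view agrees.

```bash
python3 - <<'E'
from h import *
for n,u,v,z in[('nut',268,175,.155),('s1',301,229,.088),('s2',330,224,.088),('s3',355,223,.088),('roll',233,243,.045),('barL',206,213,.227),('barR',271,212,.227),('trayTL',280,215,.016),('trayTR',372,207,.016),('trayBL',285,249,.016)]:
    print(n,ray('top',u,v,z).round(3))
im=cv2.resize(cv2.imread('pics/top0.png')[120:260,190:390],(800,560),interpolation=cv2.INTER_CUBIC)
cv2.imwrite('pics/crop.png',im)
print(robot.get_calibration('wrist').keys())
o=robot.get_obs()
from scipy.spatial.transform import Rotation as R
Rt=R.from_euler('xyz',o['ee_rot']).as_matrix();print(Rt.round(2)); T=K('wrist')[3]
print((Rt.T@(T[:3,3]-o['tool_pos'])).round(3), (Rt.T@T[:3,2]).round(3))
d=np.array([.40,-.1,.30])-o['tool_pos'];print(Rt.T@d)
E
```

```text
nut [ 0.607 -0.012  0.155]
s1 [ 0.449 -0.113  0.088]
s2 [ 0.464 -0.204  0.088]
s3 [ 0.467 -0.282  0.088]
roll [0.409 0.102 0.045]
barL [0.483 0.163 0.227]
barR [ 0.485 -0.021  0.227]
trayTL [ 0.502 -0.049  0.016]
trayTR [ 0.527 -0.352  0.016]
trayBL [ 0.391 -0.064  0.016]
dict_keys(['vfov', 'cx', 'cy', 'T'])
[[ 0.97  0.23 -0.  ]
 [ 0.23 -0.97  0.  ]
 [ 0.   -0.   -1.  ]]
[ 0.071  0.    -0.191] [-0.248 -0.001  0.969]
[ 0.36704427 -0.36191981 -0.10618252]
```

View pics/crop.png

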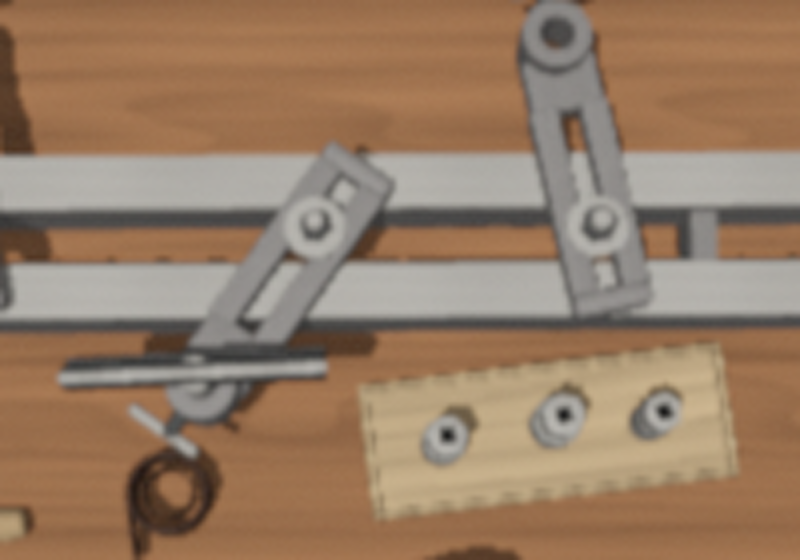

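The crop suggests, from barrel diameters, that the right-hand socket is the smallest and the middle one the largest. I'll move in for a closer wrist view.

Request:
carry_out --increments '[[0,[38,-25,-10],0],[0,[38,-25,-10],0],[0,[38,-25,-10],0],[0,[38,-25,-10],0],[0,[38,-25,-10],0],[0,[38,-25,-5],0],[0,[38,-25,0],0],[0,[38,-25,0],0]]'

```text
time: 0.9
tool_pos: [0.3761, -0.2707, 0.249]
ee_rot: [3.141, -0.0, 0.228]
wrist_force: [0.9, -0.4, -0.2]
width: 0.0939
finger_force: 0.0
```

Request:
carry_out --increments '[[0,[38,-25,0],3],[0,[38,-25,0],3],[0,[38,-25,0],3],[0,[30,-20,0],4],[0,[0,0,0],0],[0,[0,0,0],0]]'

```text
time: 1.5
tool_pos: [0.5026, -0.1561, 0.2482]
ee_rot: [-3.141, 0.002, 0.003]
wrist_force: [0.2, -0.3, 0.2]
width: 0.0942
finger_force: 0.0
```

```bash
python3 - <<'E'
from h import *
o=robot.get_obs();print(o['tool_pos'],o['ee_rot'],o['time'],o['qvel'].round(3),o['wrist_force'])
k=K('wrist');im=robot.snapshot('wrist');cv2.imwrite('pics/w1.png',im);np.save('k1.npy',np.array(k,dtype=object),allow_pickle=True)
for p in[(.607,-.012,.155),(.449,-.113,.088),(.464,-.204,.088),(.467,-.282,.088)]: print(np.round(proj('',p,k)))
E
```

```text
[ 0.50260608 -0.15614305  0.2481887 ] [-3.14142392e+00  2.12847997e-03  3.06246704e-03] 1.5 [-0.032 -0.023  0.008 -0.004  0.001  0.   ] [ 0.16417856 -0.2610643   0.2142079 ]
[83. 71.]
[234. 242.]
[322. 228.]
[398. 226.]
```

View pics/w1.png

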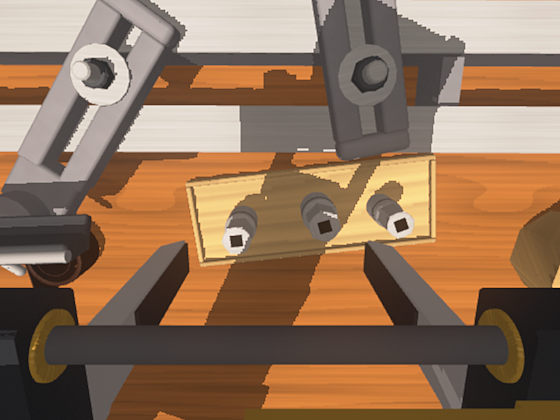

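The wrist view shows the rest's nut at (100,72) and the socket tops at (236,240), (325,226) and (402,224). Next I'll look at the nut from nearer.

Request:
carry_out --increments '[[0,[10,-28,-8],0],[0,[10,-28,-8],0],[0,[10,-28,-8],0],[0,[10,-28,-8],0],[0,[10,-28,-8],0],[0,[0,0,0],0],[0,[0,0,0],0]]'

```text
time: 2.25
tool_pos: [0.5521, -0.0177, 0.2893]
ee_rot: [3.141, -0.0, 0.0]
wrist_force: [0.2, 0.6, -1.3]
width: 0.094
finger_force: 0.0
```

```bash
python3 - <<'E'
from h import *
import pickle
o=robot.get_obs();print(o['tool_pos'],o['ee_rot'],o['time'])
k=K('wrist');im=robot.snapshot('wrist');cv2.imwrite('pics/w2.png',im);pickle.dump(k,open('k2.pkl','wb'))
u,v=np.round(proj('',(.607,-.012,.145),k)).astype(int);print(u,v)
u0,v0=max(0,u-50),max(0,v-37);print(u0,v0)
c=im[v0:v0+75,u0:u0+100]
w1=cv2.imread('pics/w1.png')[185:260,205:430]
a=cv2.resize(c,(400,300),interpolation=cv2.INTER_CUBIC); b=cv2.resize(w1,(800,267),interpolation=cv2.INTER_CUBIC)
out=np.zeros((580,800,3),np.uint8);out[:300,:400]=a;out[305:572]=b
out[:300,400:]=cv2.resize(im,(400,300));cv2.imwrite('pics/v2.png',out)
E
```

```text
[ 0.55212558 -0.01770254  0.28925557] [ 3.14058288e+00 -3.87063851e-05  9.83720678e-05] 2.25
269 137
219 100
```

View pics/v2.png

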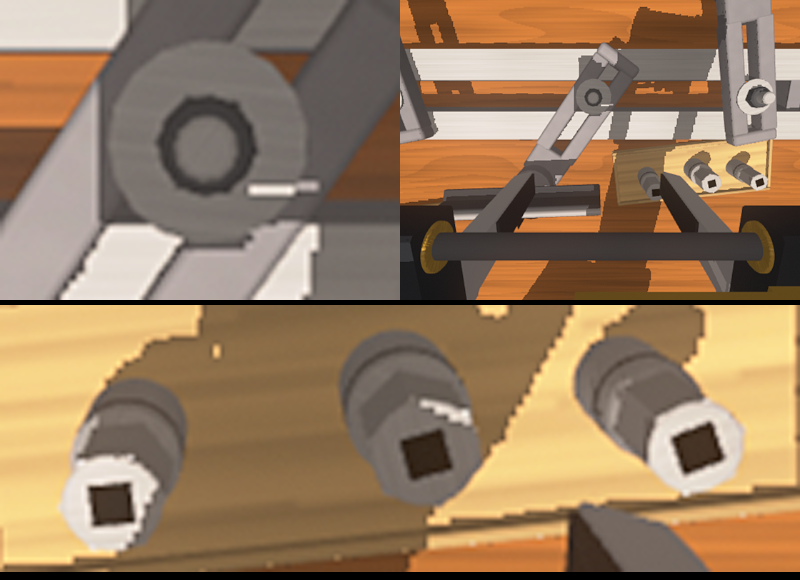

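The washer spans 198 px of the crop and the nut about 98 px, so the nut is roughly 21–24 mm. The sockets left to right look medium, large, small. I'll get a closer look at the nut for centre and angle.

Request:
carry_out --increments '[[0,[5,-1,22],0],[0,[6,-2,22],0],[0,[6,-2,22],0],[0,[6,-1,23],0],[0,[0,0,0],0],[0,[0,0,0],0]]'

```text
time: 2.9
tool_pos: [0.5749, -0.0119, 0.1998]
ee_rot: [3.141, 0.002, -0.001]
wrist_force: [0.7, -0.5, 1.0]
width: 0.0939
finger_force: 0.0
```

```bash
python3 - <<'E'
from h import *
import pickle
o=robot.get_obs();print(o['tool_pos'],o['ee_rot'],o['time'])
k=K('wrist');im=robot.snapshot('wrist');cv2.imwrite('pics/w3.png',im);pickle.dump(k,open('k3.pkl','wb'))
u,v=np.round(proj('',(.607,-.012,.145),k)).astype(int);print(u,v)
u0,v0=u-50,v-37;print(u0,v0)
cv2.imwrite('pics/v3.png',cv2.resize(im[v0:v0+75,u0:u0+100],(800,600),interpolation=cv2.INTER_CUBIC))
E
```

```text
[ 0.57486968 -0.01189586  0.19975478] [ 3.14131898e+00  1.70645813e-03 -1.02360648e-03] 2.9
275 176
225 139
```

View pics/v3.png

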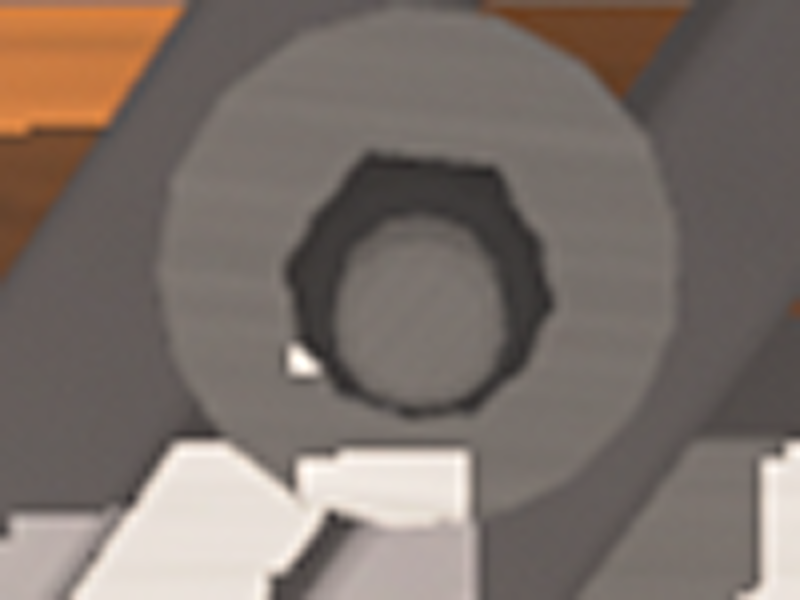

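The nut's corners are at crop (290,272) and (548,295), and the washer spans 518 px, so it is the 21 mm nut, turned about 5°. The smallest socket goes first. I'll move to look at the right-hand one.

Request:
carry_out --increments '[[0,[0,45,0],0],[0,[0,45,0],0],[0,[-10,45,0],0],[0,[-36,45,10],0],[0,[-37,44,15],0],[0,[-37,44,15],0],[0,[0,0,0],0],[0,[0,0,0],0]]'

```text
time: 3.75
tool_pos: [0.4725, -0.2595, 0.168]
ee_rot: [3.14, -0.003, -0.002]
wrist_force: [0.5, 0.8, -0.5]
width: 0.0941
finger_force: 0.0
```

```bash
python3 - <<'E'
from h import *
import pickle
k3=pickle.load(open('k3.pkl','rb'))
g=lambda x,y,z:ray('',225+(x+.5)/8-.5,139+(y+.5)/8-.5,z,k3)
print('washer',g(418,267.5,.131))
P=[(370,153),(493,165),(548,295),(290,272)]
Q=[g(*p,.143)[:2] for p in P]
for a,b in((0,1),(3,2)):
    d=Q[b]-Q[a];print(np.linalg.norm(d),np.degrees(np.arctan2(d[1],d[0])))
o=robot.get_obs();print(o['tool_pos'],o['ee_rot'],o['time'])
k=K('wrist');im=robot.snapshot('wrist');cv2.imwrite('pics/w4.png',im);pickle.dump(k,open('k4.pkl','wb'))
u,v=np.round(proj('',(.467,-.282,.088),k)).astype(int);print(u,v)
u0,v0=u-50,v-37;print(u0,v0)
cv2.imwrite('pics/v4.png',cv2.resize(im[v0:v0+75,u0:u0+100],(800,600),interpolation=cv2.INTER_CUBIC))
E
```

```text
washer [ 0.60780549 -0.01296142  0.131     ]
0.0106636850955527 -95.62987010292662
0.022594855923324154 -95.20970168936384
[ 0.47250776 -0.25950259  0.16804884] [ 3.14037638e+00 -2.58515834e-03 -2.23654438e-03] 3.75
304 219
254 182
```

View pics/v4.png

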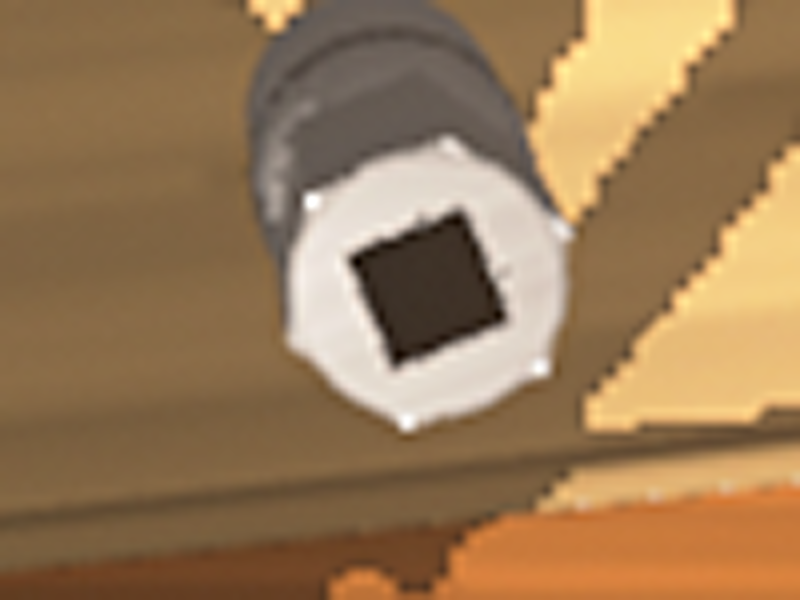

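The hex top's corners are at crop (312,200), (450,143), (563,232), (541,368), (407,423) and (295,343), with the centre near (428,285).

```bash
python3 - <<'E'
from h import *
import pickle
k=pickle.load(open('k4.pkl','rb'))
g=lambda x,y,z:ray('',254+(x+.5)/8-.5,182+(y+.5)/8-.5,z,k)
Q=np.array([g(*p,.087)[:2] for p in[(312,200),(450,143),(563,232),(541,368),(407,423),(295,343)]])
c=Q.mean(0);print('c',c,g(428,287,.088));d=Q-c;print(np.hypot(*d.T)*1000)
a=np.degrees(np.arctan2(d[:,1],d[:,0]))%60;print(a)
o=robot.get_obs();print(o['tool_pos'])
E
```

```text
c [ 0.46793624 -0.28454741] [ 0.46808085 -0.2844615   0.088     ]
[14.4747548  14.55142264 14.25099838 14.24017882 14.34846006 14.34422214]
[52.82244303 52.58607052 52.43218219 53.22986296 52.6669474  54.10947326]
[ 0.47338851 -0.25868053  0.16824083]
```

This is the small one, about 26 mm across flats, with a flat normal at 83°, so the gripper yaw should be -7°.

Request:
carry_out --increments '[[60,[-5,26,10],0],[90,[0,0,20],7],[90,[0,0,15],0],[90,[0,0,0],0],[90,[0,0,0],0]]'

```text
time: 4.3
tool_pos: [0.4685, -0.2832, 0.1216]
ee_rot: [-3.141, -0.0, -0.118]
wrist_force: [0.3, 0.3, 0.3]
width: 0.0612
finger_force: 0.0
```

Request:
carry_out --increments '[[90,[0,1,20],0],[90,[0,0,20],0],[90,[0,0,13],0],[90,[0,0,0],0],[200,[0,0,0],0],[200,[0,0,0],0],[200,[0,0,0],0],[200,[0,0,0],0]]'

```text
time: 5.1
tool_pos: [0.4681, -0.2855, 0.0692]
ee_rot: [3.141, -0.001, -0.121]
wrist_force: [-0.7, 0.4, -0.1]
width: 0.0323
finger_force: 0.0
```

Request:
carry_out --increments '[[200,[0,0,0],0],[200,[0,0,0],0],[200,[0,0,0],0],[200,[0,0,0],0]]'

```text
time: 5.5
tool_pos: [0.468, -0.2853, 0.0688]
ee_rot: [3.141, -0.001, -0.121]
wrist_force: [0.8, 0.2, 2.8]
width: 0.0256
finger_force: 30.0
```

Gripped at 25.6 mm with 30 N. I'll lift and carry it to the nut.

Request:
carry_out --increments '[[200,[0,0,-30],0],[200,[0,0,-50],0],[200,[0,0,-50],0],[200,[0,0,-50],0],[200,[0,0,-8],0],[200,[15,-41,0],0],[200,[15,-41,0],0],[200,[15,-41,0],0]]'

```text
time: 6.3
tool_pos: [0.527, -0.1674, 0.2537]
ee_rot: [-3.141, 0.004, -0.123]
wrist_force: [1.8, -0.3, -3.1]
width: 0.0256
finger_force: 30.0
```

Request:
carry_out --increments '[[200,[15,-41,0],0],[200,[15,-41,0],0],[200,[15,-41,0],0],[200,[15,-41,0],0],[200,[0,0,0],-8],[200,[0,0,0],-8],[200,[0,0,0],-8],[200,[0,0,0],-7.5]]'

```text
time: 7.1
tool_pos: [0.6059, -0.0127, 0.253]
ee_rot: [-3.139, 0.004, 0.434]
wrist_force: [-0.8, 0.6, -2.9]
width: 0.0256
finger_force: 30.0
```

Request:
carry_out --increments '[[200,[0,0,0],0],[200,[0,0,0],0]]'

```text
time: 7.3
tool_pos: [0.6061, -0.013, 0.2543]
ee_rot: [-3.14, 0.003, 0.426]
wrist_force: [-0.3, 0.2, -2.2]
width: 0.0257
finger_force: 30.0
```

Request:
carry_out --increments '[[200,[1.5,0.7,15],0],[200,[0,0,15],0],[200,[0,0,8],0],[200,[0,0,2],0],[200,[0,0,0],0],[200,[0,0,0],0]]'

```text
time: 7.9
tool_pos: [0.6085, -0.013, 0.2168]
ee_rot: [3.141, -0.001, 0.428]
wrist_force: [-0.3, 0.3, -2.1]
width: 0.0259
finger_force: 30.0
```

Request:
carry_out --increments '[[200,[0,0,3],0],[200,[0,0,3],0],[200,[0,0,2],0],[200,[0,0,2],0],[200,[0,0,1],0],[200,[0,0,1],0],[200,[0,0,0],0]]'

```text
time: 8.6
tool_pos: [0.6083, -0.0129, 0.2041]
ee_rot: [-3.142, 0.0, 0.429]
wrist_force: [0.8, 0.3, -2.2]
width: 0.0258
finger_force: 30.0
```

Request:
carry_out --increments '[[200,[0,0,1.5],0],[200,[0,0,1.5],0],[200,[0,0,1],0],[200,[0,0,1],0],[200,[0,0,1],0],[200,[0,0,0],0]]'

```text
time: 9.2
tool_pos: [0.6082, -0.0132, 0.1978]
ee_rot: [3.141, 0.001, 0.428]
wrist_force: [-0.6, 0.1, -2.7]
width: 0.0254
finger_force: 30.0
```

Request:
carry_out --increments '[[200,[0,0,1],0],[200,[0,0,1],0],[200,[0,0,1],0],[200,[0,0,0.5],0],[200,[0,0,0.5],0],[200,[0,0,0],0]]'

```text
time: 9.8
tool_pos: [0.6083, -0.0131, 0.1942]
ee_rot: [3.141, 0.0, 0.428]
wrist_force: [0.2, -0.5, -2.0]
width: 0.0251
finger_force: 30.0
```

Request:
carry_out --increments '[[200,[0,0,0.5],0],[200,[0,0,0.5],0],[200,[0,0,0.5],0],[200,[0,0,0],0]]'

```text
time: 10.2
tool_pos: [0.6085, -0.0129, 0.1939]
ee_rot: [3.141, -0.001, 0.429]
wrist_force: [-1.1, 0.4, 2.8]
width: 0.0253
finger_force: 30.0
```

Contact comes just where the mouth should be at washer height. I'll press slightly more and check with a picture.

Request:
carry_out --increments '[[200,[0,0,0.5],0],[200,[0,0,0.5],0],[200,[0,0,0],0],[200,[0,0,0],0]]'

```text
time: 10.6
tool_pos: [0.6087, -0.0129, 0.1938]
ee_rot: [3.14, -0.002, 0.429]
wrist_force: [-2.2, -0.4, 6.2]
width: 0.0254
finger_force: 30.0
```

```bash
python3 - <<'E'
from h import *
w=robot.snapshot('wrist');s=robot.snapshot('side')
u,v=map(int,proj('side',(.608,-.013,.16)))
t=s[v-60:v+60,u-80:u+80]
cv2.imwrite('pics/f.png',np.hstack([cv2.resize(w,(400,300)),cv2.resize(t,(400,300),interpolation=cv2.INTER_CUBIC)]))
o=robot.get_obs();print(o['tool_pos'],o['wrist_force'],o['time'])
E
```

```text
[ 0.60870641 -0.01287383  0.19382013] [-2.00200128 -0.63210365  5.24014605] 10.7
```

View pics/f.png

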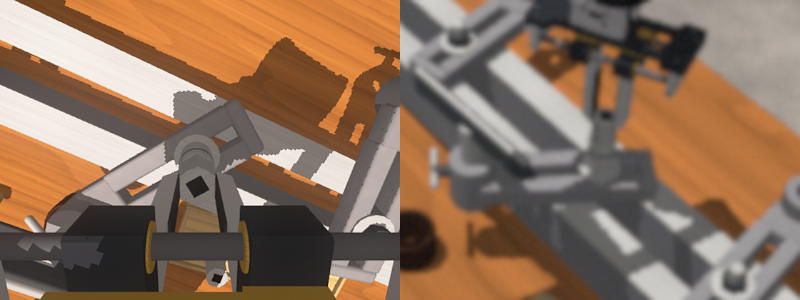

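The picture shows the socket barrel down on the washer, centred, with the jaws holding the drive end. The TCP height matches fully home.

```bash
python3 -c "
from bench import robot
print(robot.close_job())"
```

```text
the job is handed in; nothing more can be done
None
```

The smallest (21 mm) socket fit on the first try. It is fully home on the tool rest's nut, down on the washer, held at 30 N, and the job is handed in with no verdict shown.

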